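Scan the job label, then present the notched nameplate to the reading camera

TASK

Pick up the hand scanner, hold it still for a second about 10 cm in front of the barcode on the parts bin, aimed squarely at it, and put it back flat on the middle of its mat. Then pick the nameplate that has a notched corner off its rest by its plain end, the end away from the notch, and bring its frosted end, which is the notched end, under the lens of the reading camera: frosted side up, level, centred below the lens and 13 cm above the bench. Finish while holding it there, still and in the air, and leave the square-cornered plate and the other things alone.

Things in the scene. Friction and masses are not known exactly. Their poses are not given: they have to be found in the camera images.
- scanner: hand scanner, 140 long, 0.18 kg, lying on the mat. Origin: centre of its underside; x points along it towards its reading window, z up. Grey handle 34 wide (y), 36 high, from x = -70 to +25; black head 56 wide, 46 high, from x = +25 to +70. It balances near x = +12; grip the handle around x = -15 from above
- window (a point): middle of the scanner's reading window, at (70, 0, 24) in the scanner's frame; it reads along the scanner's +x
- mat: black rubber mat, 220 x 130 x 3 thick, fixed; origin at the centre of its underside; the scanner starts on it
- label (a point): middle of the barcode sticker (72 x 44) on the front wall of the fixed grey parts bin (120 deep, 180 wide, 105 high), 65 above the bench. x points into the bin, square to the wall, z up: a scanner aimed squarely has its +x along this x and stands on the -x side
- plate: the nameplate to present: aluminium, 130 x 36 x 5 thick, 0.063 kg, loose and flat on one of two rests, frosted side up, turned any way. Origin: centre of its underside, 45 above the bench at the start; x points to the frosted end, z out of the frosted face. A 12 x 12 notch is cut in the corner at +x, +y; the matt, slightly lighter frosted field covers x = 28 to 64. Can be gripped across its width
- frost (a point): middle of the frosted field on the plate's top face, at (45, 0, 5) in the plate's frame
- plain_end (a point): place to grip the plate, (-48, 0, 2.5) in its frame, near the plain end
- focus (a point): reading point of the fixed reading camera: straight below its lens, 130 above the bench, 130 below the lens. x points level to the stand's post, z up
- reader: the reading camera and its stand; origin on the bench below the lens, axes as of the focus. Lens 34 across; camera 42 square, 290 to 345 above the bench, on a level arm at 315 height from a post 165 along x, whose foot is 110 x 130 x 12; the -x side is open
- tote: the grey parts bin with the barcode; origin under its middle on the bench, the barcode on its -x wall
- rest_a: one plate rest, fixed: post 32 across, 45 high, on a foot 56 across, 6 high; a plate lies with its middle on it, its ends free; origin at the centre of its underside
- rest_b: the other plate rest, fixed: post 32 across, 45 high, on a foot 56 across, 6 high; a plate lies with its middle on it, its ends free; origin at the centre of its underside
- spare: bystander: the other plate, same size and frosting but all four corners square, on the other rest; origin and axes as of the plate
- collar: bystander: steel ring, 70 across, 50 high; origin under its centre
- caliper: bystander: steel caliper lying flat, 190 long, jaws to +y near its -x end, 12 high; origin under its middle
- vblock: bystander: small steel V-block, 50 x 40 x 32 high; origin under its centre
- cleaner: bystander: white bottle, 50 across, 100 high; origin under its centre
- disc: bystander: brass disc, 48 across, 12 high; origin under its centre
- wrench: bystander: steel spanner lying flat, 140 long; origin under its middle
Things that resemble listed ones, but are neither listed nor needed, are in the scene too. Leave any red look-alike of the scanner alone.

How it is judged:
On the way, in this order (a step that is already met when the one before it is completed fails the run):
1. the held scanner is aimed squarely and steadily at the barcode, 5 to 16 cm from it, for 0.7 s (x of label in the frame of window between 0.05 and 0.16 m and y of label in the frame of window between -0.025 and 0.025 m and z of label in the frame of window between -0.025 and 0.025 m and angle between the x axis of window and the x axis of label, either way round below 0.45 rad and x of window in the frame of label below -0.04 m and height (world z) of scanner above 0.012 m and contact force between the fingers and scanner above 0.5 N and linear speed of scanner below 0.03 m/s and angular speed of scanner below 0.3 rad/s), for 0.7 s.
2. the scanner lies flat on the middle of its mat, let go (horizontal distance between scanner and mat below 0.045 m and height (world z) of scanner between -0.002 and 0.008 m and angle between scanner's own z axis and vertical below 0.1 rad and contact force between the fingers and scanner below 0.1 N and linear speed of scanner below 0.02 m/s), for 0.2 s.
At the end, for the whole second after the job is handed in: Frosted field's middle within 15 mm sideways and in height of the reading point, frosted side up, level within 8 degrees, still, gripped at the plain end, carried by nothing else; scanner flat and released, its origin within 45 mm of the mat's middle (all of step 2 and horizontal distance between frost and focus below 0.015 m and z of frost in the frame of focus between -0.015 and 0.015 m and angle between frost's own z axis and vertical below 0.14 rad and linear speed of plate below 0.02 m/s and angular speed of plate below 0.2 rad/s and contact force between the fingers and plate above 1 N and x of the grasp point in the frame of plate below -0.015 m and contact force between plate and reader below 0.2 N and contact force between plate and tote below 0.2 N and contact force between plate and scanner below 0.2 N and contact force between plate and rest_a below 0.2 N and contact force between plate and rest_b below 0.2 N); the arm keeps its last pose, push and grip.
It fails at once if the square-cornered plate or another bystander is moved by more than 30 mm (distance of any of spare, collar, caliper, vblock, cleaner, disc, wrench from where it was at the start of the episode above 0.03 m).
It also fails if it takes over 58 s, if anything falls off the work surface, if the arm or the gripper's body presses on something with over 40 N, if the wrist force passes 120 N, or if a joint passes its speed limit or range.

ROBOT

A 6-joint arm with a two-finger parallel gripper is mounted at the origin on the work surface. World frame = base frame: x ahead of the robot, y to its left, z up, the work surface at z = 0. Lengths are in m, angles in rad, forces in N, time in s.
With the tool pointing down it reaches from about 0.3 to 0.825 m from the base axis. Payload 5.4 kg.
Tool frame: the origin (TCP) lies on the centre line of the jaws, within the pads' length; the fingertips stand 22 mm ahead of it and the grasp point (between the pads) lies 3 mm ahead of it; z points along the fingers, y is the direction in which the jaws open and shut (so a half turn about z gives the same grasp; the last joint's range is limited). The gripper opens to 92 mm and grips with 3 to 60 N. Pads are 20 mm wide; open, the fingers measure 128 mm over their backs; the gripper's body (75 mm by 189 mm) begins 69 mm behind the grasp point.
Start: joints at [0.904, 0.158, 1.597, -0, 1.386, -0.21], TCP at [0.254, 0.516, 0.237] pointing down, gripper open.
Joint ranges: [-2.91, 2.91], [-0.94, 2.29], [0.18, 2.7], [-1.29, 4.43], [0.17, 2.64], [-3, 3]. Speed limits (rad/s): [2.57, 2.57, 3.14, 3.14, 3.14, 3.14].

INTERFACE

Orientations are given as [roll, pitch, yaw] about the fixed x, y, z axes, in that order (R = Rz(yaw) Ry(pitch) Rx(roll)).
In Python, from workcell import observe, camera, close_job gives the robot as it stands.
- The arm moves only by the shell command python3 -m jog 'ROWS' [FORCE]. ROWS is JSON, a list of rows, each a list of 3 entries, a list of its own where there are three numbers: the opening, from -1 (shut) to 1 (fully open), then the shift along the tool's x, y, z normalised to -1 to 1, where 1 is 0.4 m, then the turn about the tool's z normalised to -1 to 1, where 1 is 90 degrees. In form: [[claw, [x, y, z], yaw], ...]. A call has 1 to 20 rows; each row shifts and turns the commanded pose from where the row before left it, along the tool's axes as they then stand; what a row does not reach is not made up. A row lasts 1/12 s, in which the tool goes at most 41.7 mm and 7.16 degrees, less where a joint would pass 70% of its speed; a pose out of reach is approached as far as the arm can. A call with a number of a shift or a turn outside -1 to 1 is refused whole. A call with a gripper value outside its range is refused whole. The fingers move at their own pace and stop on an object; FORCE is the grip in N (left out, the last holds). Time passes only in rows, so rows that do not move let the fingers close. It gives the time, the measured TCP pose, the force and the opening at its end, in the units of the state.
- observe(): the state, without advancing time (a new reading comes with each control period).
- camera(name): name is "scene" or "top" or "wrist"; returns a dict with "color" (480x640x3 uint8, blue, green, red), "range_z" (480x640 float32, m along the optical axis (not along the pixel's ray), 0 where there is no reading), "fov_y" (degrees; the focal length in pixels is half the picture's height over the tangent of half this angle, whatever the lens; pixels are square), "cx", "cy" (the principal point, pixels), "R" (3x3) and "t" (3): a world point X has camera coordinates R X + t. Camera axes: x right, y down, z forward; pixel columns grow to the right and rows downward; lengths in m; the calibration is good to about 2 mm. The wrist camera is an equidistant fisheye: a pixel r from the principal point sees the ray r / f radians off the axis. A picture is of the moment at which its call begins.
- close_job(): hands the job in, once; it reports no verdict.
The state is a dict: "clock": time; "qpos": joint angles; "joint_vel": joint speeds; "effort": joint torques, N m; "ee_pos": TCP position; "orientation": TCP orientation; "contact_force": force on the tool from outside, world axes, zero at the start; "moment": the same for the moment, N m; "width": finger opening in m.
Only numpy, scipy, OpenCV 4.12 (cv2) and the standard library are available. Lean on these libraries where they do the work, as an engineer would, in place of code of your own. Each camera call takes 0.05 s, during which the arm holds its last target. There are 200 camera calls.

## Working session

There is one attempt and no reset: what is moved stays moved. The work goes in short steps, Python scripts to look and compute and a shell command to move; the robot and the scene stay as the last step left them, time stands still between calls to the robot, and variables do not carry over. Pictures are saved under pics/ and viewed, about 8 in all and at most 12, crops included, and the job is handed in when it is done.

```bash
mkdir -p pics; ls; cat > h.py <<'E'
import numpy as np, cv2, pickle
from workcell import observe, camera
def grab(n,tag):
    c=camera(n); pickle.dump(c,open(f'pics/{tag}.pkl','wb')); cv2.imwrite(f'pics/{tag}.png',c['color']); return c
def load(tag): return pickle.load(open(f'pics/{tag}.pkl','rb'))
def ray(c,u,v,fish=False):
    f=240/np.tan(np.radians(c['fov_y']/2)); x=(u-c['cx'])/f; y=(v-c['cy'])/f
    if fish:
        r=np.hypot(x,y); s=np.sin(r)/r if r>1e-9 else 1; d=np.array([x*s,y*s,np.cos(r)])
    else: d=np.array([x,y,1.])
    R=np.array(c['R']); return -R.T@np.array(c['t']), R.T@d
def on(c,u,v,z,fish=False):
    o,d=ray(c,u,v,fish); return o+d*(z-o[2])/d[2]
def pts(c): # world point map from depth (pinhole)
    v,u=np.mgrid[:480,:640]; f=240/np.tan(np.radians(c['fov_y']/2)); Z=c['range_z']
    P=np.dstack([(u-c['cx'])/f*Z,(v-c['cy'])/f*Z,Z]); return (P-np.array(c['t']))@np.array(c['R'])
E
python3 - <<'E'
from h import *
for n in('top','scene'):
    c=grab(n,n+'0'); print(n,c['fov_y'],-np.array(c['R']).T@np.array(c['t']))
s=observe(); print(s)
E
```

```text
pics
top 52.24762523214273 [0.33832192 0.02942915 1.29966702]
scene 55.76528614362772 [ 1.00794345 -0.96324056  0.82715538]
{'clock': 0.1, 'qpos': array([ 9.03882541e-01,  1.58983149e-01,  1.59808975e+00, -2.84819901e-05,
        1.38620068e+00, -2.10081332e-01]), 'joint_vel': array([-0.00037632, -0.00173754, -0.00332374, -0.00055399,  0.00165927,
        0.00160097]), 'effort': array([-5.10760874e-04, -3.86502278e+01, -3.22958457e+01,  7.03251665e-02,
        3.39686859e-02, -6.04547085e-05]), 'ee_pos': array([0.25332154, 0.51560559, 0.23572725]), 'orientation': array([-3.13994284e+00, -3.23166369e-04,  2.68476518e+00]), 'contact_force': array([0.14578926, 0.45496634, 0.1328267 ]), 'moment': array([-0.01492241, -0.01701721,  0.01854286]), 'width': 0.09182491313444541}
```

View pics/top0.png

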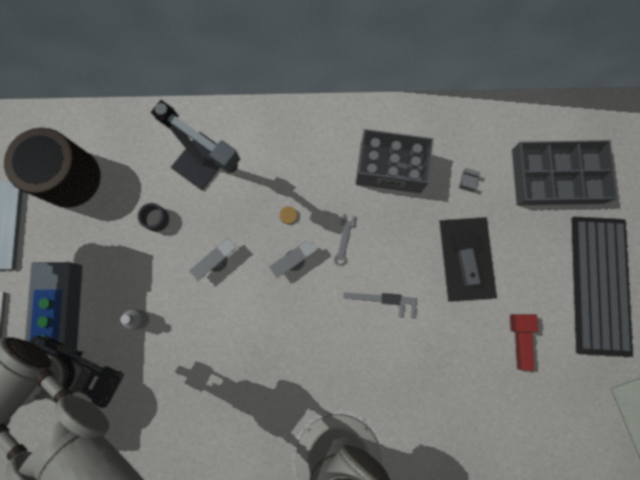

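View pics/scene0.png

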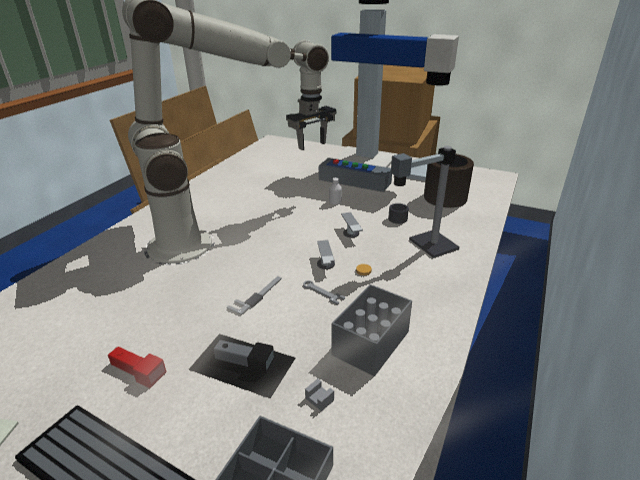

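The candidates, in top-view pixels:
- **Scanner:** grey/black one on the mat (468,262), or the red look-alike (525,340).
- **Plates:** (213,260) or (293,260).
- **Bin:** the one with bottles (395,160), or the compartment tray (565,172).

The reading camera is near (225,157). I'll check these in one close crop.

```bash
python3 - <<'E'
from h import *
c=load('top0'); im=c['color']
def cr(x,y,w,h,s): return cv2.resize(im[y:y+h,x:x+w],None,fx=s,fy=s,interpolation=cv2.INTER_CUBIC)
a=cr(185,225,133,60,6)[:,:798]; b=cr(435,212,66,92,3); d=cr(350,125,90,70,3); e=cr(145,95,100,92,3)
row=np.zeros((276,798,3),np.uint8); x=0
for q in(b,d,e): row[:q.shape[0],x:x+q.shape[1]]=q[:, :798-x]; x+=q.shape[1]
cv2.imwrite('pics/crop1.png',np.vstack([a[:324],row]))
P=pts(c)
for n,u,v in [('plate L',213,260),('plate R',293,260),('scanner',468,262),('mat',448,240),('bin rim',363,133),('cam',228,157),('rimfront',425,190),('wall',392,184)]:
    print(n,P[v,u].round(3))
E
```

```text
plate L [0.498 0.311 0.049]
plate R [0.494 0.105 0.05 ]
scanner [ 0.482 -0.346  0.042]
mat [ 0.546 -0.307  0.007]
bin rim [ 0.813 -0.081  0.105]
cam [0.671 0.218 0.346]
rimfront [ 0.687 -0.255 -0.002]
wall [ 0.69  -0.157  0.055]
```

View pics/crop1.png

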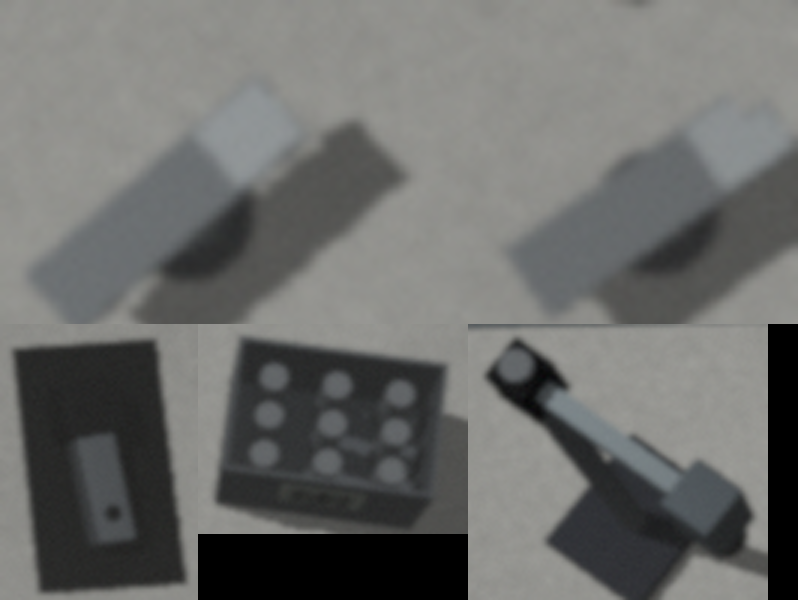

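The right-hand plate, near (293,260), has the notch in its upper-left frosted corner, and the left plate has four square corners. The grey scanner on the mat points up in the image with its head black on black. The bin wall at (392,184) carries a sticker. Next I measure positions from the depth image.

```bash
python3 - <<'E'
from h import *
c=load('top0'); P=pts(c)
def rect(n,x0,x1,y0,y1,z0,z1,extra=None):
    m=np.zeros((480,640),bool); m[y0:y1,x0:x1]=1
    m&=(P[...,2]>z0)&(P[...,2]<z1)
    if extra is not None: m&=extra
    m=m.astype(np.uint8); k,l,st,_=cv2.connectedComponentsWithStats(m); l=(l==1+np.argmax(st[1:,4])) 
    q=P[l]; r=cv2.minAreaRect((q[:,:2]*1000).astype(np.float32)); print(n,len(q),'z',np.median(q[:,2]).round(3),'c',np.round(r[0],1),'size',np.round(r[1],1),'ang',round(r[2],1),'mean',(q.mean(0)*1000).round(1)); return q
rect('plateR',262,325,232,285,.038,.062)
rect('plateL',185,240,232,285,.038,.062)
rect('handle',440,500,215,300,.030,.060)
rect('head',440,500,215,300,.044,.060)
g=c['color'].max(2)
rect('mat',430,505,205,310,-.01,.06,(g<75)|(P[...,2]>.02))
rect('binrim',350,440,122,200,.09,.118)
rect('cam',205,245,135,175,.33,.36)
rect('post',140,200,90,160,.28,.40)
f=rect('foot',165,225,140,195,.004,.03)
# bin front wall normal: wall points z .03..0.09 with x<..
m=np.zeros((480,640),bool); m[170:196,355:435]=1; m&=(P[...,2]>.02)&(P[...,2]<.09)
q=P[m]; q=q[q[:,0]<.72]; print('wall fit',np.polyfit(q[:,1],q[:,0],1),len(q),q.min(0),q.max(0))
E
```

```text
plateR 688 z 0.05 c [500.3 106.2] size [ 36.4 129.6] ang 34.1 mean [498.8 107.2  49.9]
plateL 716 z 0.05 c [501.6 314.1] size [ 37.3 129.9] ang 41.6 mean [500.9 313.7  49.8]
handle 898 z 0.042 c [ 493.6 -347.9] size [140.1  57.9] ang 8.9 mean [ 501.3 -344.7   42.8]
head 359 z 0.049 c [ 540.2 -340.8] size [45.2 57.7] ang 8.5 mean [ 540.  -340.    48.9]
mat 3811 z 0.004 c [ 496.2 -357. ] size [217. 128.] ang 2.7 mean [ 493.2 -354.    13.1]
binrim 662 z 0.103 c [ 750.9 -160.8] size [180.7 123.1] ang 80.6 mean [ 752.1 -165.1  101.6]
cam 451 z 0.344 c [680.9 230.6] size [42.4 42.5] ang 54.2 mean [679.2 229.5 343.6]
post 720 z 0.324 c [755.8 328.2] size [121.5  36.6] ang 54.0 mean [762.3 340.5 326.5]
foot 1153 z 0.012 c [766.9 371.3] size [117.3 102.3] ang 50.4 mean [760.6 373.5  11.6]
wall fit [0.08923021 0.71123628] 751 [ 0.67702822 -0.24331232  0.02014353] [ 0.71987186 -0.06213321  0.08999904]
```

```bash
cat >> h.py <<'E'
from scipy.spatial.transform import Rotation as Ro
def go(x,y,z,yawdeg):
    s=observe(); R=Ro.from_euler('xyz',s['orientation']).as_matrix(); p=s['ee_pos']
    d=R.T@(np.array([x,y,z])-p)/.4; yaw=np.degrees(np.arctan2(R[1,0],R[0,0])); dy=(yawdeg-yaw+180)%360-180
    print('t',round(s['clock'],2),'pos',p.round(4),'yaw',yaw.round(1),'w',round(s['width'],4),'F',s['contact_force'].round(1),'q6',s['qpos'][5].round(2),'| shift',d.round(4),'n',np.linalg.norm(d).round(3),'turn',round(-dy/90,4))
E
python3 -m jog '[[1,[-0.06,-0.0695,0],0],[1,[-0.06,-0.0695,0],0],[1,[-0.06,-0.0695,0],0],[1,[-0.06,-0.0695,0],0],[1,[-0.06,-0.0695,0],0],[1,[-0.06,-0.0695,0],0],[1,[-0.06,-0.0695,0],0],[1,[-0.06,-0.0695,0],0],[1,[-0.06,-0.0695,0],0],[1,[-0.06,-0.0695,0],0],[1,[-0.06,-0.0695,0],0],[1,[-0.06,-0.0695,0],0],[1,[-0.06,-0.0695,0],0],[1,[-0.06,-0.0695,0],0],[1,[-0.06,-0.0695,0],0],[1,[-0.06,-0.0695,0],0],[1,[-0.06,-0.0695,0],0],[1,[-0.06,-0.0695,0],0],[1,[-0.06,-0.0695,0],0],[1,[-0.06,-0.0695,0],0]]'; python3 -c "from h import *
go(.4787,-.3503,.16,188.7)"
```

```text
clock: 1.77
ee_pos: [0.439, -0.1965, 0.2361]
orientation: [3.141, -0.001, 2.684]
contact_force: [0.6, -0.2, -0.3]
width: 0.0923
t 1.77 pos [ 0.439  -0.1965  0.2361] yaw 153.8 w 0.0923 F [ 0.6 -0.2 -0.3] q6 -1.79 | shift [-0.259  -0.3012  0.1901] n 0.44 turn -0.3879
```

```bash
python3 -m jog '[[1,[-0.052,-0.06,0.038],0],[1,[-0.052,-0.06,0.038],0],[1,[-0.052,-0.06,0.038],0],[1,[-0.052,-0.06,0.038],0],[1,[-0.052,-0.06,0.038],0],[1,[0,0,0],-0.065],[1,[0,0,0],-0.065],[1,[0,0,0],-0.065],[1,[0,0,0],-0.065],[1,[0,0,0],-0.065],[1,[0,0,0],-0.063],[1,[0,0,0],0],[1,[0,0,0],0]]' 25; python3 -c "from h import *
go(.4787,-.3503,.03,188.7)
c=grab('top','top1'); w=grab('wrist','w1')
P=pts(c); m=np.zeros((480,640),bool); m[215:300,440:500]=1; print(c['color'].shape)
cv2.imwrite('pics/v1.png',np.hstack([cv2.resize(w['color'],(400,300)),cv2.resize(c['color'][190:340,400:600],(400,300))]))"
```

```text
clock: 2.85
ee_pos: [0.4794, -0.348, 0.1602]
orientation: [3.141, -0.0, -2.992]
contact_force: [0.0, -0.1, -0.0]
width: 0.0917
t 2.85 pos [ 0.4794 -0.348   0.1602] yaw -171.4 w 0.0917 F [ 0.  -0.1 -0. ] q6 -2.55 | shift [ 0.0024 -0.0055  0.3255] n 0.326 turn -0.0012
(480, 640, 3)
```

View pics/v1.png

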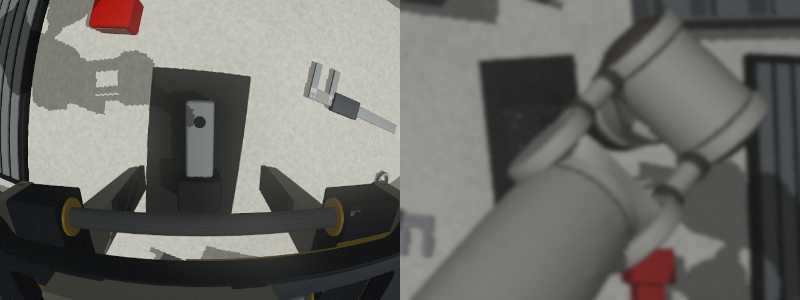

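The wrist view shows the grey handle centred between the fingers (columns 186–214 of the left panel) with the black head under the gripper bar. I'll check that by ray-casting before going down.

```bash
python3 -c "
from h import *
w=load('w1')
for u,v in [(299,162),(341,162),(298,284),(342,284)]: print(on(w,u,v,.039,True).round(4))"
```

```text
[ 0.4273 -0.3733  0.039 ]
[ 0.4228 -0.3434  0.039 ]
[ 0.5197 -0.3615  0.039 ]
[ 0.5146 -0.3278  0.039 ]
```

```bash
python3 -m jog '[[1,[0.002,-0.005,0.08],0],[1,[0,0,0.08],0],[1,[0,0,0.08],0],[1,[0,0,0.05],0],[1,[0,0,0.035],0],[1,[0,0,0],0],[-1,[0,0,0],0],[-1,[0,0,0],0],[-1,[0,0,0],0],[-1,[0,0,0],0],[-1,[0,0,0],0],[-1,[0,0,0],0],[-1,[0,0,0],0],[-1,[0,0,0],0]]' 25; python3 -c "from h import *
go(.4787,-.3503,.10,188.7)"
```

```text
clock: 4.12
ee_pos: [0.4791, -0.3504, 0.0307]
orientation: [-3.141, 0.0, -2.989]
contact_force: [-0.0, 0.1, 0.3]
width: 0.0407
t 4.12 pos [ 0.4791 -0.3504  0.0307] yaw -171.3 w 0.0407 F [-0.   0.1  0.3] q6 -2.56 | shift [ 0.001   0.0004 -0.1731] n 0.173 turn 0.0005
```

```bash
python3 -m jog '[[-1,[0,0,0],0],[-1,[0,0,0],0],[-1,[0,0,0],0],[-1,[0,0,0],0],[-1,[0,0,0],0],[-1,[0,0,-0.02],0],[-1,[0,0,-0.04],0],[-1,[0,0,-0.04],0],[-1,[0,0,-0.04],0],[-1,[0,0,-0.03],0],[-1,[0,0,0],0]]' 30; python3 -c "from h import *
go(.508,-.128,.07,172.3)"
```

```text
clock: 5.03
ee_pos: [0.4804, -0.3516, 0.1017]
orientation: [-3.138, 0.003, -2.989]
contact_force: [0.7, -1.0, -1.1]
width: 0.0341
t 5.03 pos [ 0.4804 -0.3516  0.1017] yaw -171.2 w 0.0341 F [ 0.7 -1.  -1.1] q6 -2.56 | shift [-0.1531  0.5423  0.0775] n 0.569 turn 0.1828
```

```bash
python3 -m jog '[[-1,[-0.01,0.034,0],0],[-1,[-0.019,0.068,0],0],[-1,[-0.019,0.068,0],0],[-1,[-0.019,0.068,0],0],[-1,[-0.019,0.068,0],0],[-1,[-0.019,0.068,0.01],0],[-1,[-0.019,0.068,0.02],0],[-1,[-0.019,0.068,0.02],0],[-1,[-0.01,0.034,0.02],0],[-1,[0,0,0.013],0.046],[-1,[0,0,0],0.046],[-1,[0,0,0],0.046],[-1,[0,0,0],0.046],[-1,[0,0,0],0],[-1,[0,0,0],0]]'; python3 -c "from h import *
go(.508,-.128,.07,172.3)
w=grab('wrist','w2'); s=grab('scene','s2')
cv2.imwrite('pics/v2.png',np.hstack([cv2.resize(w['color'],(400,300)),cv2.resize(s['color'][240:420,180:420],(400,300))]))"
```

```text
clock: 6.28
ee_pos: [0.5055, -0.125, 0.0644]
orientation: [3.141, -0.002, 3.008]
contact_force: [-0.3, 0.2, -2.9]
width: 0.0342
t 6.28 pos [ 0.5055 -0.125   0.0644] yaw 172.3 w 0.0342 F [-0.3  0.2 -2.9] q6 -1.91 | shift [-0.0071 -0.0066 -0.0141] n 0.017 turn 0.0002
```

View pics/v2.png

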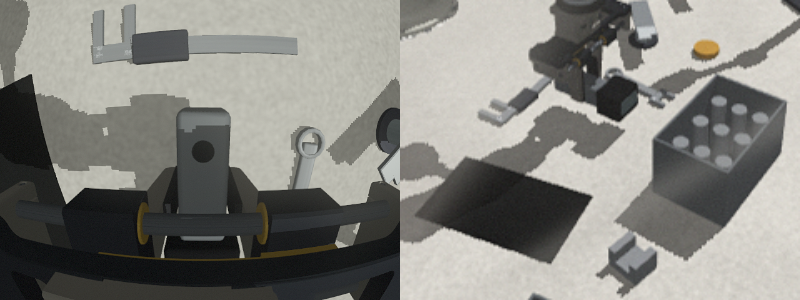

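The scanner is held level: its head is at (615,97) in the right panel, facing the bin front wall. The handle in the wrist view is straight in the jaws. I'll make a small correction and hold.

```bash
python3 -m jog '[[-1,[-0.007,-0.006,-0.012],0],[-1,[0,0,0],0],[-1,[0,0,0],0],[-1,[0,0,0],0],[-1,[0,0,0],0],[-1,[0,0,0],0],[-1,[0,0,0],0],[-1,[0,0,0],0],[-1,[0,0,0],0],[-1,[0,0,0],0],[-1,[0,0,0],0],[-1,[0,0,0],0],[-1,[0,0,0],0],[-1,[0,0,0],0],[-1,[0,0,0],0],[-1,[0,0,0],0],[-1,[0,0,0],0],[-1,[0,0,0],0]]'; python3 -c "from h import *
go(.508,-.128,.07,172.3)
# scanner head front from scene depth: points near expected
c=load('s2'); P=pts(c); m=(P[...,0]>.54)&(P[...,0]<.62)&(abs(P[...,1]+.135)<.05)&(P[...,2]>.03)&(P[...,2]<.11)
q=P[m]; print(len(q),q.min(0).round(3),q.max(0).round(3)); t=q[q[:,2]>q[:,2].max()-.008]; print('head top',np.median(t,0).round(4))
m=(P[...,0]>.66)&(P[...,0]<.75)&(P[...,1]>-.26)&(P[...,1]<-.06)&(P[...,2]>.1); print('rim',P[m].min(0).round(3))
go(.4795,-.349,.10,186)"
```

```text
clock: 7.88
ee_pos: [0.509, -0.1287, 0.0702]
orientation: [3.142, 0.0, 3.005]
contact_force: [-1.2, 0.2, -3.7]
width: 0.0339
t 7.88 pos [ 0.509  -0.1287  0.0702] yaw 172.2 w 0.0339 F [-1.2  0.2 -3.7] q6 -1.91 | shift [0.0026 0.0015 0.0005] n 0.003 turn -0.0013
520 [ 0.541 -0.169  0.04 ] [ 0.595 -0.106  0.089]
head top [ 0.5695 -0.1379  0.0844]
rim [ 0.68  -0.254  0.1  ]
t 7.88 pos [ 0.509  -0.1287  0.0702] yaw 172.2 w 0.0339 F [-1.2  0.2 -3.7] q6 -1.91 | shift [-0.0019 -0.5556 -0.0745] n 0.561 turn -0.1535
```

Measured head top is 0.084–0.087, so the window was about 66 mm high and roughly 95 mm from the wall, which is on target. Now back to the mat centre.

```bash
python3 -m jog '[[-1,[0,0,-0.03],0],[-1,[0,-0.034,-0.03],0],[-1,[0,-0.068,-0.015],0],[-1,[0,-0.068,0],0],[-1,[0,-0.068,0],0],[-1,[0,-0.068,0],0],[-1,[0,-0.068,0],0],[-1,[0,-0.068,0],0],[-1,[0,-0.068,0],0],[-1,[0,-0.05,0],0],[-1,[0,0,0],-0.045],[-1,[0,0,0],-0.045],[-1,[0,0,0],-0.042],[-1,[0,0,0],0],[-1,[0,0,0],0]]'; python3 -c "from h import *
go(.481,-.358,.0315,184)"
```

```text
clock: 9.13
ee_pos: [0.4787, -0.3508, 0.1009]
orientation: [-3.141, 0.0, -3.072]
contact_force: [-0.6, 0.4, -2.6]
width: 0.0338
t 9.13 pos [ 0.4787 -0.3508  0.1009] yaw -176.0 w 0.0338 F [-0.6  0.4 -2.6] q6 -2.48 | shift [-0.0045 -0.0182  0.1735] n 0.175 turn -0.0004
```

```bash
python3 -m jog '[[-1,[-0.004,-0.018,0.03],0],[-1,[0,0,0.05],0],[-1,[0,0,0.04],0],[-1,[0,0,0.025],0],[-1,[0,0,0.018],0],[-1,[0,0,0.01],0],[-1,[0,0,0],0],[-1,[0,0,0],0],[1,[0,0,0],0],[1,[0,0,0],0],[1,[0,0,0],0],[1,[0,0,0],0],[1,[0,0,0],0],[1,[0,0,0],0],[1,[0,0,0],0],[1,[0,0,0],0]]'; python3 -c "from h import *
go(.481,-.358,.15,184)"
```

```text
clock: 10.47
ee_pos: [0.4806, -0.3577, 0.031]
orientation: [-3.142, -0.0, -3.071]
contact_force: [0.0, -1.1, 0.2]
width: 0.0846
t 10.47 pos [ 0.4806 -0.3577  0.031 ] yaw -175.9 w 0.0846 F [ 0.  -1.1  0.2] q6 -2.48 | shift [-0.001  -0.0007 -0.2975] n 0.297 turn 0.0007
```

```bash
python3 -m jog '[[1,[0,0,-0.04],0],[1,[0,0,-0.09],0],[1,[0,0,-0.1],0],[1,[0,0,-0.1],0],[1,[0,0,-0.09],0],[1,[-0.005,0.06,0],0],[1,[-0.005,0.095,0],0],[1,[-0.005,0.095,0],0],[1,[-0.005,0.095,0],0],[1,[-0.005,0.095,0],0],[1,[-0.005,0.095,0],0],[1,[-0.005,0.095,0],0],[1,[-0.005,0.095,0],0],[1,[-0.005,0.095,0],0],[1,[-0.005,0.095,0],0],[1,[-0.005,0.095,0],0],[1,[-0.005,0.095,0],0],[1,[-0.005,0.095,0],0],[1,[-0.005,0.06,0],0]]'; python3 -c "from h import *
go(.4734,.1459,.17,124.1)
c=grab('top','top3');P=pts(c)
m=np.zeros((480,640),bool); m[215:300,440:500]=1
for n,z in(('scanner',.03),('head',.044)):
    k=m&(P[...,2]>z)&(P[...,2]<.06); q=(P[k][:,:2]*1000).astype(np.float32); print(n,len(q),np.median(P[k][:,2]).round(4),cv2.minAreaRect(q))"
```

```text
clock: 12.05
ee_pos: [0.472, 0.1501, 0.1991]
orientation: [3.141, 0.0, -3.069]
contact_force: [0.8, 0.1, 0.4]
width: 0.0919
t 12.05 pos [0.472  0.1501 0.1991] yaw -175.8 w 0.0919 F [0.8 0.1 0.4] q6 -1.58 | shift [-0.0026 -0.0109  0.0729] n 0.074 turn 0.6676
scanner 908 0.0414 ((496.1547546386719, -357.5136413574219), (139.54783630371094, 57.99895095825195), 6.073611259460449)
head 372 0.0485 ((500.76507568359375, -354.7591857910156), (129.6630401611328, 57.057945251464844), 2.673585891723633)
```

The scanner is back flat at (0.496,-0.3575), on the mat centre. Now I turn over the notched plate and look from close by.

```bash
python3 -m jog '[[1,[-0.003,-0.011,0.02],0],[1,[0,0,0.02],0.074],[1,[0,0,0.02],0.074],[1,[0,0,0.01],0.074],[1,[0,0,0],0.074],[1,[0,0,0],0.074],[1,[0,0,0],0.074],[1,[0,0,0],0.074],[1,[0,0,0],0.074],[1,[0,0,0],0.076],[1,[0,0,0],0],[1,[0,0,0],0]]' 30; python3 -c "from h import *
go(.4734,.1459,.0475,124.1)
w=grab('wrist','w3')"
```

```text
clock: 13.1
ee_pos: [0.4743, 0.1414, 0.1705]
orientation: [-3.141, 0.0, 2.165]
contact_force: [0.0, -0.2, -0.0]
width: 0.0919
t 13.1 pos [0.4743 0.1414 0.1705] yaw 124.1 w 0.0919 F [ 0.  -0.2 -0. ] q6 -0.55 | shift [0.0106 0.0048 0.3075] n 0.308 turn -0.0005
```

View pics/w3.png

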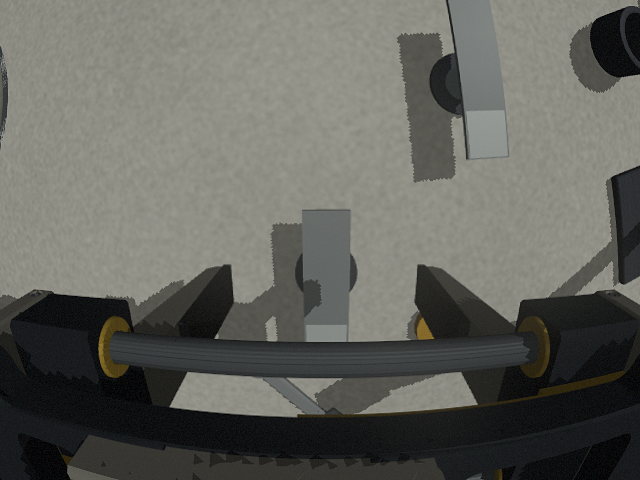

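The plate's plain end lies at row 210 (columns 303–350), with the frost line at row 325. The spare is well clear at the upper right.

```bash
python3 -c "
from h import *
w=load('w3'); p=[on(w,u,v,.05,True) for u,v in [(303,210),(350,210),(305,325),(347,325)]]
e=(p[0]+p[1])/2; f=(p[2]+p[3])/2; d=f-e; L=np.linalg.norm(d); d/=L
print(np.round(p,4),'len to frost (93 exp)',L,'yaw',np.degrees(np.arctan2(d[1],d[0])),'width',np.linalg.norm(p[0]-p[1]),'grip',e+d*.017)
go(*(e+d*.017)[:2],.0475,124.1)"
```

```text
[[0.45   0.1497 0.05  ]
 [0.4785 0.169  0.05  ]
 [0.5025 0.0722 0.05  ]
 [0.5305 0.0911 0.05  ]] len to frost (93 exp) 0.09364740779203644 yaw -56.07165950280052 width 0.034392792085746485 grip [0.47372194 0.14524274 0.05      ]
t 13.15 pos [0.4743 0.1416 0.1706] yaw 124.1 w 0.0917 F [-0.2  0.5  0.3] q6 -0.55 | shift [0.0082 0.0041 0.3077] n 0.308 turn -0.0004
```

```bash
python3 -m jog '[[1,[0.008,0.004,0.06],0],[1,[0,0,0.08],0],[1,[0,0,0.08],0],[1,[0,0,0.05],0],[1,[0,0,0.03],0],[1,[0,0,0],0],[-1,[0,0,0],0],[-1,[0,0,0],0],[-1,[0,0,0],0],[-1,[0,0,0],0],[-1,[0,0,0],0],[-1,[0,0,0],0],[-1,[0,0,0],0],[-1,[0,0,0],0],[-1,[0,0,0],0],[-1,[0,0,0],0],[-1,[0,0,0],0],[-1,[0,0,0],0],[-1,[0,0,0],0],[-1,[0,0,0],0]]' 40; python3 -c "from h import *
go(.47372,.14524,.0505,124.1)"
```

```text
clock: 14.82
ee_pos: [0.4738, 0.1463, 0.051]
orientation: [3.142, -0.0, 2.163]
contact_force: [-0.4, -1.2, 0.1]
width: 0.0352
t 14.82 pos [0.4738 0.1463 0.051 ] yaw 123.9 w 0.0352 F [-0.4 -1.2  0.1] q6 -0.54 | shift [-0.0019 -0.0017  0.0013] n 0.003 turn -0.0017
```

```bash
python3 -m jog '[[-1,[0,0,-0.015],0],[-1,[0,0,-0.03],0],[-1,[0,0,-0.04],0],[-1,[0,0,-0.04],0],[-1,[0,0,-0.04],0],[-1,[0,0,-0.03],0],[-1,[0,0,-0.01],0],[-1,[0,0,0],-0.03],[-1,[0,0,0],-0.05],[-1,[0,0,0],-0.06],[-1,[0,0,0],-0.06],[-1,[0,0,0],-0.06],[-1,[0,0,0],-0.06],[-1,[0,0,0],-0.06],[-1,[0,0,0],-0.06],[-1,[0,0,0],-0.06],[-1,[0,0,0],-0.06],[-1,[0,0,0],-0.06],[-1,[0,0,0],-0.06],[-1,[0,0,0],-0.06]]'; python3 -m jog '[[-1,[0,0,0],-0.06],[-1,[0,0,0],-0.06],[-1,[0,0,0],-0.06],[-1,[0,0,0],-0.06],[-1,[0,0,0],-0.05],[-1,[0,0,0],-0.03],[-1,[0,0,0],0],[-1,[0,0,0],0]]'; python3 -c "from h import *
go(.6098,.1708,.131,220)
w=grab('wrist','w4');s=grab('scene','s4')
cv2.imwrite('pics/v4.png',np.hstack([cv2.resize(w['color'],(400,300)),cv2.resize(s['color'][100:280,280:520],(400,300))]))"
```

```text
clock: 16.48
ee_pos: [0.4733, 0.1462, 0.1325]
orientation: [3.142, -0.001, -2.953]
contact_force: [-0.1, -0.3, -0.1]
width: 0.0352
clock: 17.15
ee_pos: [0.4735, 0.1462, 0.1326]
orientation: [3.141, -0.001, -2.456]
contact_force: [0.3, 0.7, -0.4]
width: 0.0351
t 17.15 pos [0.4735 0.1462 0.1326] yaw -140.7 w 0.0351 F [ 0.3  0.7 -0.4] q6 -2.2 | shift [-0.3027 -0.168   0.0038] n 0.346 turn -0.0082
```

View pics/v4.png

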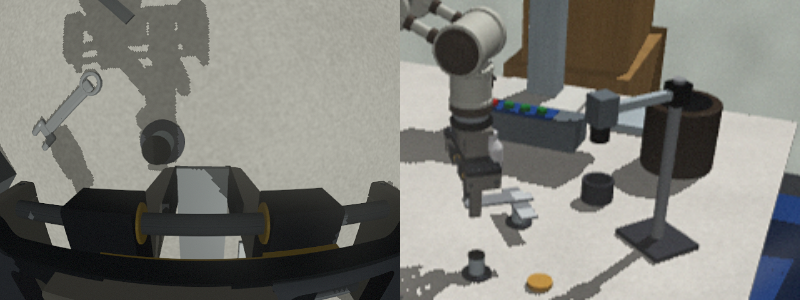

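The plate is off its rest, level, with the frosted end pointing toward the reader. I move it in.

```bash
python3 -m jog '[[-1,[-0.015,-0.008,0.002],0],[-1,[-0.038,-0.021,0],0],[-1,[-0.038,-0.021,0],0],[-1,[-0.038,-0.021,0],0],[-1,[-0.038,-0.021,0],0],[-1,[-0.038,-0.021,0],0],[-1,[-0.038,-0.021,0],0],[-1,[-0.038,-0.021,0],0],[-1,[-0.015,-0.01,0],0],[-1,[-0.007,-0.003,0],0],[-1,[0,0,0],0],[-1,[0,0,0],0]]'; python3 -c "from h import *
go(.6098,.1708,.131,219.3)
w=grab('wrist','w5');s=grab('scene','s5')
P=pts(s); c=s['color']
f=240/np.tan(np.radians(s['fov_y']/2)); R=np.array(s['R'])
for X in ([.681,.2306,.13],[.681,.2306,.26]):
    p=R@np.array(X)+np.array(s['t']); print('proj',f*p[0]/p[2]+s['cx'],f*p[1]/p[2]+s['cy'])
m=(P[...,2]>.10)&(P[...,2]<.16)&(np.hypot(P[...,0]-.681,P[...,1]-.2306)<.06)&(c.max(2)>60)
q=P[m]; ctr=q.mean(0); u=np.linalg.svd(q-ctr)[2]; n=u[2]*np.sign(u[2][2]); print(len(q),'ctr',ctr.round(4),'normal',n.round(3),'tilt',np.degrees(np.arccos(n[2])), 'max reach along 39.3deg',((q-[.681,.2306,0])@[.774,.633,0]).max(), 'side',np.percentile((q-[.681,.2306,0])@[-.633,.774,0],[1,99]))
cv2.imwrite('pics/v5.png',np.hstack([cv2.resize(w['color'],(400,300)),cv2.resize(c[120:240,340:500],(400,300))]))"
```

```text
clock: 18.25
ee_pos: [0.6095, 0.1711, 0.1319]
orientation: [3.141, -0.001, -2.455]
contact_force: [-0.2, 0.2, -0.3]
width: 0.0352
t 18.25 pos [0.6095 0.1711 0.1319] yaw -140.7 w 0.0352 F [-0.2  0.2 -0.3] q6 -2.17 | shift [-0.     -0.001   0.0023] n 0.002 turn 0.0005
proj 395.4780140442201 222.17160536381334
proj 398.90482844880285 183.57900035983673
175 ctr [0.668  0.214  0.1325] normal [ 0.012 -0.022  1.   ] tilt 1.4132951000932605 max reach along 39.3deg 0.02125561171696488 side [-0.02227627  0.01979371]
```

View pics/v5.png

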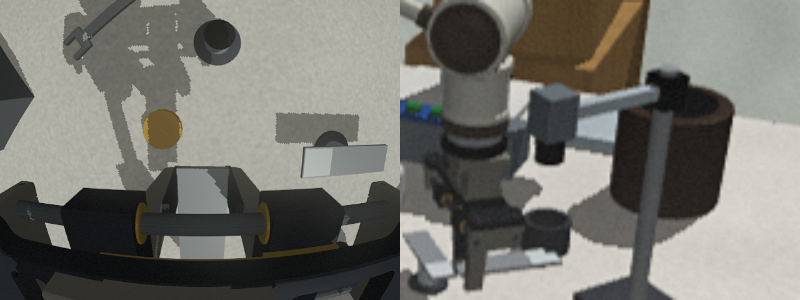

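The plate sits under the lens. Its tilt is 1.4°, its top about 0.132 m high, and its end extends 21 mm past the lens axis against 20 expected. The lens appears at about (399,185) in the scene image and projects to (399,184). I'll settle, do a last stillness check, and hand in.

```bash
python3 -m jog '[[-1,[0,0,0.002],0],[-1,[0,0,0],0],[-1,[0,0,0],0],[-1,[0,0,0],0],[-1,[0,0,0],0],[-1,[0,0,0],0],[-1,[0,0,0],0],[-1,[0,0,0],0]]'; python3 -c "from h import *
from workcell import close_job
go(.6098,.1708,.131,219.3); print(abs(observe()['joint_vel']).max())
close_job()"
```

```text
clock: 19.02
ee_pos: [0.6102, 0.1711, 0.1314]
orientation: [3.142, -0.0, -2.455]
contact_force: [-0.5, 0.4, 0.0]
width: 0.0351
t 19.02 pos [0.6102 0.1711 0.1314] yaw -140.7 w 0.0351 F [-0.5  0.4  0. ] q6 -2.17 | shift [0.0012 0.     0.001 ] n 0.002 turn 0.0005
0.0019088345393574358
the job is handed in; nothing more can be done
```

The job is done and handed in at about 19 s; the interface reported no verdict.

- **Scanner:** I held it still for over a second about 95 mm in front of the barcode, level with it and square to it. I then put it back flat on the mat. The top view measured it at (0.496, -0.3575), within 1 mm of the mat's middle.
- **Plate:** I took the notched plate by its plain end and am holding it under the reading camera. The plate tilts about 1.4° and its top face is about 131–132 mm above the bench. I estimate the frosted field's middle is within about 2 mm of the reading point sideways. The arm is still and the grip is steady at 35 mm.
- **Bystanders:** I touched none of them that I know of. I did not re-measure them at the end, but the force readings showed no unexpected contact.

No check failed. The only disagreement was the bin wall's angle: my estimates ranged from 5° to 9°. I used 7.7°, and the allowed error is about 26°.

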